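Try the new lid stay on the sample chest

ROBOT

A 7-joint arm with a two-finger parallel gripper is mounted at the origin on the work surface. World frame = base frame: x ahead of the robot, y to its left, z up, the work surface at z = 0. Lengths are in m, angles in rad, forces in N, time in s.
With the tool pointing down it reaches from about 0.4 to 0.85 m from the base axis. Payload 6.9 kg.
Tool frame: the origin (TCP) lies midway between the tips of the shut fingers; the grasp point (between the pads) lies behind it (ctrl.pinch_z is the z of the grasp point in the tool frame, in m); z points along the fingers, y is the direction in which the jaws open and shut (so a half turn about z gives the same grasp; the last joint's range is limited). The gripper opens to 85 mm and grips with 20 to 120 N. Pads are 22 mm wide; open, the fingers measure 114 mm over their backs; the gripper's body (76 mm by 85 mm) begins 54 mm behind the grasp point. The pads swing forward as they close: fully open they stand 13 mm farther back than shut.
Start: joints at [1.357, 0.507, -0.238, 1.5, 0.126, 1.149, -0.155], TCP at [0.196, -0.594, 0.208] pointing down, gripper open.
Joint ranges: [-3.08, 3.08], [-0.24, 2.05], [-1.43, 1.35], [0, 2.5], [-1.52, 4.66], [0.17, 1.96], [-2.89, 2.89]. Speed limits (rad/s): [2.39, 2.39, 3.14, 3.14, 3.14, 3.14, 3.14].

INTERFACE

Orientations are given as a unit quaternion [w, x, y, z].
In Python, from station import ctrl, get_state, vision, ticket, models gives the robot as it stands. Calls block until the motion is done:
- ctrl.movep(position, orientation): joint-space move of the TCP to a pose.
- ctrl.movel(position, frame=None, max_speed=0.15): straight line of the TCP; frame=None keeps the orientation; max_speed is the mean speed in m/s.
- ctrl.set_joints(angles): joint-space move.
- ctrl.ungrasp() and ctrl.close_gripper(force=None): open the fingers fully, or close them until they stop; force is the grip in N (None keeps the last).
- ctrl.pause(seconds).
- ctrl.ik(position, orientation): joint angles nearest the present ones, or None.
- get_state(): the state.
- vision.grab_frame(name): name is "scene" or "top" or "wrist"; returns (picture, depth): 420x560x3 uint8, blue, green, red; 420x560 float32, m along the optical axis (not along the pixel's ray), 0 where there is no reading.
- vision.camera_info(name): a dict with "mtx" (3x3 intrinsics, pixels), "R" (3x3) and "t" (3): a world point X has camera coordinates R X + t; the wrist camera has in their place "hand_eye" (4x4, takes a point from camera to tool coordinates, whose origin is the TCP and whose axes are the flange's). Camera axes: x right, y down, z forward; pixel columns grow to the right and rows downward; lengths in m; the calibration is good to about 2 mm. A picture is of the moment at which its call begins: read the wrist's pose just before it. camera_info takes no time and is no camera call.
A pose or a line that the arm cannot do raises ctrl.Unreachable and nothing moves.
- ticket.close_job(): hands the job in, once; it reports no verdict.
Trained networks look in the newest picture that a camera, given by its name, has taken for a name from the list of things; names that differ only in an ending like _2 or _b are one class to them, and where a whole thing is asked for, a point or a joint stands for the part that bears it (a point fixed in the world has none). Each returns a list of dicts, best first, with "p" (0 to 1); they miss things now and then, are a little off and sometimes report something else, mostly with a low value. They report only what shows in the picture. A call takes as long as a camera call.
- models.recognise(camera, target): "point" ([column, row] in pixels, amid what is visible of it).
- models.masks_of(camera, target): "mask" (420x560 bool, what is visible of it) and "point" ([column, row] in pixels, amid what is visible of it).
The state is a dict: "time": time; "qpos": joint angles; "qd": joint speeds; "tau": joint torques, N m; "tcp_pos": TCP position; "eef_rot": TCP orientation; "contact_force": force on the tool from outside, world axes, zero at the start; "wrist_torque": the same for the moment, N m; "width": finger opening in m.
Only numpy, scipy, OpenCV 4.12 (cv2) and the standard library are available. Lean on these libraries where they do the work, as an engineer would, in place of code of your own. Each camera call takes 0.05 s, during which the arm holds its last target.

TASK

The cream sample chest with the blue lid has just been given a new folding stay: try it out. Raise the blue lid by its handle until the stay locks, let go so that the lid stands open on its own, then press the yellow bar at the stay's knee down to break the joint and bring the lid fully shut without letting it slam. Leave the grey-lidded chest next to it closed.

Things in the scene. Friction and masses are not known exactly. Their poses are not given: they have to be found in the camera images.
- lid_handle (a point): Centre of the blue lid's steel handle: a level round bar, 12 mm thick, 110 long, along the point's y (parallel to the hinge), 39 mm clear in front of the lid's edge; it turns in a pinch from above. Lid shut: 107 mm over the bench, x points level to the hinge axis, 225 mm beyond. Frame turns with the lid. Chest: cream, 180 mm deep (x), 220 wide (y), 100 high; lid 12 thick
- lid (a joint): Blue lid's angle, rad: 0 shut, grows upwards. At about 1.31 the stay on its right (-y) side snaps straight, locks by itself and holds the lid up; it stops the lid there, so do not force it further. Let go much before that, or with the stay broken, the lid sinks shut by its own weight on a damper in some 2 to 6 s. Lid about 0.5 kg
- stay_bar (a point): Press point on the axis of the yellow bar (a free-turning roller, 16 mm thick, 80 long, along the chest's y) at the stay's knee, 55 mm outside the blue-lidded chest's right wall, 29 mm short of the bar's outer end. Height 30 mm with the lid shut, 140 when locked. Pressed down 50 mm or more from there it breaks the stay (about 5 N); meanwhile it shifts up to 17 mm along the chest's +x, to the hinge
- grey_lid (a joint): Angle of the bystander chest's grey lid, rad: 0 shut; to stay shut. Grey chest of the same size, orange handle, no stay; it stands about 0.4 m left or right of the blue-lidded one

How it is judged:
On the way, in this order (a step that is already met when the one before it is completed fails the run):
1. the blue lid stands open at its locked stay (above 1.27 rad) at rest, with the robot touching nothing (value of joint lid above 1.27 rad and velocity of joint lid between -0.05 and 0.05 rad/s and contact force between each of the fingers, the arm and anything else below 0.1 N), for 0.4 s.
2. the stay is broken and the lid comes down (below 1.1 rad) (value of joint lid below 1.1 rad), for 0.1 s.
At the end, for the whole second after the job is handed in: the blue lid is shut (within 0.06 rad) and at rest, and the grey lid is shut (within 0.06 rad) (value of joint each of lid, grey_lid below 0.06 rad and velocity of joint lid between -0.05 and 0.05 rad/s); the robot touches nothing.
It fails at once if the blue lid slams shut (falls faster than 1.5 rad/s in its last 0.4 rad) (velocity of joint lid below -1.5 rad/s and value of joint lid below 0.4 rad).
It fails at once if the grey lid is raised (above 0.15 rad) (value of joint grey_lid above 0.15 rad).
It also fails if it takes over 61 s, if anything falls off the work surface, if the arm or the gripper's body presses on something with over 40 N, if the wrist force passes 120 N, or if a joint passes its speed limit or range.

## Working session

There is one attempt and no reset: what is moved stays moved. The work goes in short steps, each a Python script; the robot and the scene stay as the last script left them, time stands still between calls to the robot, and variables do not carry over. Pictures are saved under pics/ and viewed, and the job is handed in when it is done.

```bash
ls; mkdir -p pics
python3 - <<'E'
from station import ctrl, get_state, vision, models
import cv2
s=get_state(); print({k:s[k] for k in ('time','tcp_pos','eef_rot','width')}, ctrl.pinch_z)
for c in ('scene','top'):
    im,d=vision.grab_frame(c); cv2.imwrite(f'pics/{c}0.png',im)
    i=vision.camera_info(c); print(c,i['mtx'],i['R'],i['t'])
    for t in ('lid_handle','stay_bar','lid','grey_lid'):
        for r in models.masks_of(c,t)[:3]: print(t,r['p'],r['point'],r['mask'].sum())
print(vision.camera_info('wrist'))
E
```

```text
pics
{'time': 0.0, 'tcp_pos': array([ 0.195686  , -0.59301811,  0.20723137]), 'eef_rot': array([-8.62839478e-04,  9.87314335e-01,  1.58775426e-01, -1.52412113e-04]), 'width': 0.0852720595187229} -0.0187
scene [[464.52587162   0.         272.36411544]
 [  0.         464.52587162 206.08513386]
 [  0.           0.           1.        ]] [[ 0.44552647  0.89516097  0.01389281]
 [ 0.51205301 -0.24206097 -0.82414088]
 [-0.73437584  0.37429043 -0.56621444]] [-0.18929506 -0.23792533  1.49302119]
lid_handle 0.89 [211.7, 229.1] 7434
stay_bar 0.9 [155.2, 283.7] 619
lid 0.79 [210.2, 231.2] 7643
grey_lid 0.68 [383.6, 182.6] 4744
top [[378.9165837    0.         280.55282877]
 [  0.         378.9165837  207.39735607]
 [  0.           0.           1.        ]] [[ 0.02146123 -0.99974944 -0.00636198]
 [-0.99770495 -0.02100771 -0.06437017]
 [ 0.06422039  0.00772884 -0.99790581]] [-0.07688548  0.5947583   0.95372727]
lid_handle 0.59 [347.7, 198.9] 7678
stay_bar 0.72 [405.7, 188.4] 164
lid 0.62 [348.7, 201.3] 7703
grey_lid 0.78 [173.0, 195.3] 7847
grey_lid 0.45 [346.2, 199.5] 7723
{'mtx': array([[364.15708794,   0.        , 274.76696492],
       [  0.        , 364.15708794, 207.82436113],
       [  0.        ,   0.        ,   1.        ]]), 'hand_eye': array([[ 2.68080262e-04, -9.55653599e-01, -2.94493000e-01,
         7.41807275e-02],
       [ 9.99999735e-01,  5.69122915e-05,  7.25625922e-04,
        -4.75334741e-04],
       [-6.76686753e-04, -2.94493116e-01,  9.55653361e-01,
        -1.65422917e-01],
       [ 0.00000000e+00,  0.00000000e+00,  0.00000000e+00,
         1.00000000e+00]])}
```

View pics/scene0.png

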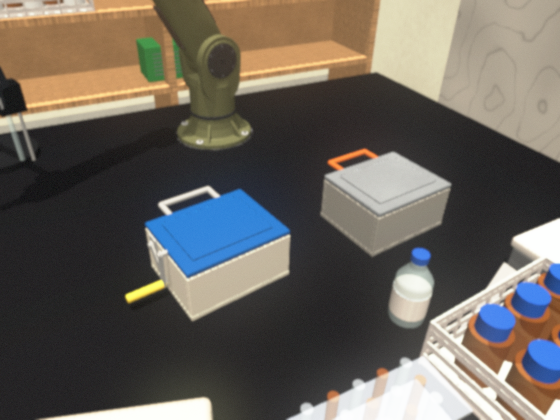

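View pics/top0.png

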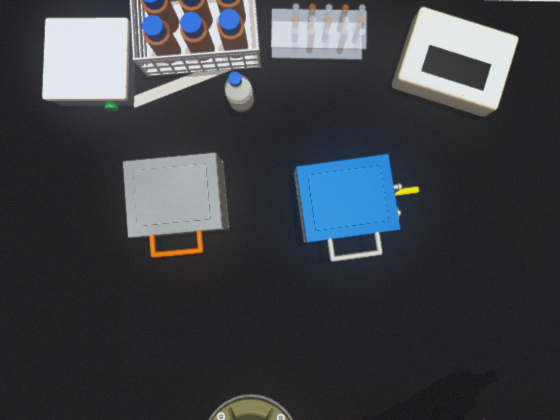

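The top view shows the blue lid around (348,198), its steel handle bar near (355,258) facing the robot, and the yellow bar at (408,190). The grey chest is at left, around (173,195). I'll measure them next.

```bash
cat > h.py <<'E'
import numpy as np, cv2
from station import ctrl, get_state, vision, models
def w(c,uv,z):  # pixels+depth -> world
    i=vision.camera_info(c); uv=np.atleast_2d(uv).astype(float); z=np.atleast_1d(z)
    K=i['mtx']; p=np.c_[(uv[:,0]-K[0,2])/K[0,0]*z,(uv[:,1]-K[1,2])/K[1,1]*z,z]
    return (p-i['t'])@i['R']
def P(c):
    i=vision.camera_info(c); return i['mtx']@np.c_[i['R'],i['t']]
def tri(a,b):
    X=cv2.triangulatePoints(P('scene'),P('top'),np.array(a,float).reshape(2,1),np.array(b,float).reshape(2,1)).ravel()
    return X[:3]/X[3]
E
python3 - <<'E'
from h import *
for c in ('scene','top'):
    im,d=vision.grab_frame(c); hsv=cv2.cvtColor(im,cv2.COLOR_BGR2HSV)
    m=[r for r in models.masks_of(c,'lid_handle')][0]['mask']
    blue=(hsv[...,0]>95)&(hsv[...,0]<125)&(hsv[...,1]>120)
    mm=cv2.dilate(m.astype(np.uint8),np.ones((5,5)))>0
    b=mm&blue&(d>0); v,u=np.nonzero(b); X=w(c,np.c_[u,v],d[b])
    k=np.abs(X[:,2]-.11)<.012
    r=cv2.minAreaRect(X[k,:2].astype(np.float32)); print(c,'blue rect',r,cv2.boxPoints(r).round(4).tolist(),'z',np.median(X[:,2]))
    hm=mm&~blue&(hsv[...,1]<60)&(hsv[...,2]>90)&(d>0); v,u=np.nonzero(hm); X=w(c,np.c_[u,v],d[hm])
    k=(X[:,2]>.09)&(X[:,2]<.13)
    r=cv2.minAreaRect(X[k,:2].astype(np.float32));print('handle?',k.sum(),r,X[k].mean(0))
    y=(hsv[...,0]>22)&(hsv[...,0]<35)&(hsv[...,1]>150)&(hsv[...,2]>100)&(d>0); v,u=np.nonzero(y); X=w(c,np.c_[u,v],d[y])
    print('yellow',len(u),X.mean(0),X[X[:,1].argmin()],X[X[:,1].argmax()],cv2.minAreaRect(np.c_[u,v].astype(np.float32)))
    s=(slice(170,310),slice(110,300)) if c=='scene' else (slice(150,275),slice(285,430))
    cv2.imwrite(f'pics/{c}1.png',cv2.resize(im[s],None,fx=4,fy=4,interpolation=cv2.INTER_CUBIC))
E
```

```text
scene blue rect ((0.6185495257377625, -0.21765366196632385), (0.18314512073993683, 0.22030633687973022), 9.367783546447754) [[0.5102999806404114, -0.12389999628067017], [0.5461000204086304, -0.34119999408721924], [0.7268000245094299, -0.31139999628067017], [0.6909999847412109, -0.0940999984741211]] z 0.11409527445308948
handle? 1117 ((0.5962337255477905, -0.23075108230113983), (0.2304825633764267, 0.23808176815509796), 8.930571556091309) [ 0.61492227 -0.24985513  0.10425704]
yellow 243 [ 0.63854847 -0.37796799  0.0238546 ] [ 0.6455569  -0.40968448  0.02625573] [ 0.59318072 -0.33769077 -0.00079667] ((143.637939453125, 291.1551513671875), (9.979290008544922, 39.65454864501953), 66.80140686035156)
top blue rect ((0.6166011691093445, -0.21936124563217163), (0.18009164929389954, 0.21974007785320282), 9.087555885314941) [[0.5102999806404114, -0.1251000016927719], [0.5450000166893005, -0.34209999442100525], [0.7228999733924866, -0.31360000371932983], [0.6881999969482422, -0.0966000035405159]] z 0.1148850833998161
handle? 503 ((0.5636098384857178, -0.22003105282783508), (0.2522667944431305, 0.19260099530220032), 86.48087310791016) [ 0.50850129 -0.24623899  0.11132099]
yellow 133 [ 0.6452815  -0.38584534  0.03467542] [ 0.65869774 -0.42325221 -0.00080666] [ 0.63741852 -0.35407345  0.03842419] ((406.9864501953125, 190.41893005371094), (6.411561012268066, 22.851459503173828), 80.53767395019531)
```

```bash
true
```

```text
(no output)
```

View pics/scene1.png

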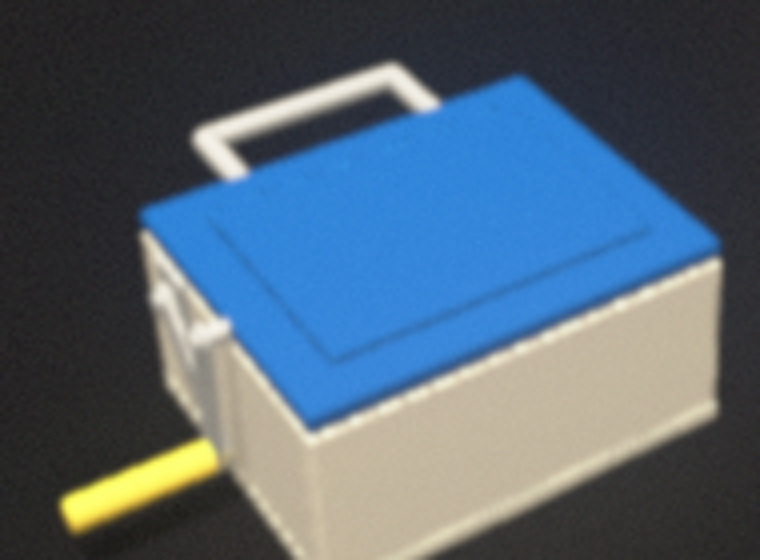

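View pics/top1.png

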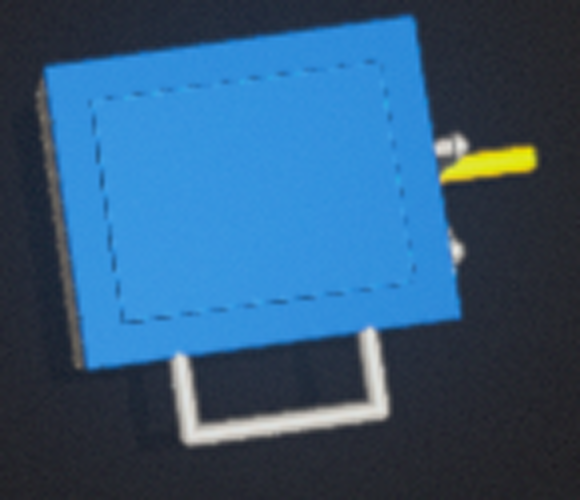

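Run:
```python
from h import *
L=tri((208.5,187.3),(332.3,258.5)); R=tri((159.8,202.8),(380.2,252.3)); Y=tri((127.5,298),(418.4,190))
print('handle',L,R,(L+R)/2,np.linalg.norm(L-R),'yaw',np.degrees(np.arctan2(L[0]-R[0],L[1]-R[1])),'yel',Y)
# lid corners: near-right, far-right, far-left
for a,b in (((145,223.5),(400,229.5)),((187.5,276),(388.3,154)),((290,230.5),(296,166.5))): print(tri(a,b))
# wrist views: height check
```

```text
handle [ 0.47593542 -0.1843115   0.11098092] [ 0.49201544 -0.29521453  0.11207198] [ 0.48397543 -0.23976302  0.11152645] 0.11206801274747978 yaw -8.249922784767088 yel [ 0.64820608 -0.4091529   0.03170918]
[ 0.54576622 -0.34014782  0.10957987]
[ 0.7224517  -0.3120928   0.10896023]
[ 0.68814896 -0.09686219  0.11058862]
```

Both views agree. The handle is at about (0.4835, -0.240, 0.11), within tolerance of the given 107 mm. Yaw is about 9°, and the triangulated lid corners fit 180x220 mm.

A fully open gripper pointing straight down would put its far finger onto the lid, so I'll tilt it. I'll check inverse kinematics along the arc first.

```bash
cat >> h.py <<'E'
from scipy.spatial.transform import Rotation as Ro
yaw=np.radians(9.0)
ux=np.array([np.cos(yaw),np.sin(yaw),0]); uy=np.array([-np.sin(yaw),np.cos(yaw),0]); ez=np.array([0,0,1.])
H0=np.array([0.4835,-0.2402,0.108]); HG=H0+0.225*ux
PZ=-ctrl.pinch_z
def rot(T,s=1):
    z=-np.cos(T)*ez+np.sin(T)*ux; y=s*(np.cos(T)*ux+np.sin(T)*ez); x=np.cross(y,z)
    return np.c_[x,y,z]
def quat(R):
    q=Ro.from_matrix(R).as_quat(); return np.r_[q[3],q[:3]]
def hand(th): return HG-0.225*np.cos(th)*ux+0.225*np.sin(th)*ez
def tcp(th,R,back=0): return hand(th)+R[:,2]*(PZ-back)
E
python3 - <<'E'
from h import *
print(get_state()['qpos'].round(2))
for s in (1,-1):
  for T in (30,40):
    R=rot(np.radians(T),s); q=quat(R)
    for th,b in ((0,.1),(0,0),(.4,0),(.8,0),(1.31,0),(1.31,.1)):
        j=ctrl.ik(tcp(th,R,b),q); print(s,T,th,b,None if j is None else np.round(j,2))
E
```

```text
[ 1.36  0.51 -0.24  1.5   0.13  1.15 -0.15]
1 30 0 0.1 [ 1.44  0.32 -0.88  2.22 -0.35  0.36  1.1 ]
1 30 0 0 [ 1.35  0.61 -1.03  2.26  1.13  0.21 -0.4 ]
1 30 0.4 0 [ 1.25  0.37 -0.83  2.13 -0.14  0.34  0.79]
1 30 0.8 0 [ 1.15  0.31 -0.79  1.94 -0.13  0.55  0.69]
1 30 1.31 0 [ 1.05  0.41 -0.91  1.67  0.18  0.73  0.31]
1 30 1.31 0.1 [ 1.06  0.25 -0.76  1.58 -0.1   0.91  0.56]
1 40 0 0.1 [ 1.66  0.41 -1.02  2.35 -1.05  0.22  1.92]
1 40 0 0 [ 1.52  0.77 -1.22  2.37  2.09  0.27 -1.25]
1 40 0.4 0 [ 1.34  0.39 -0.82  2.25 -1.09  0.22  1.82]
1 40 0.8 0 [ 1.3   0.31 -0.87  2.07 -0.56  0.35  1.16]
1 40 1.31 0 [ 1.08  0.35 -0.81  1.82 -0.19  0.46  0.68]
1 40 1.31 0.1 [ 0.98  0.16 -0.47  1.79 -0.54  0.72  1.01]
-1 30 0 0.1 [ 0.94  0.24 -0.22  2.22 -0.83  0.48 -1.55]
-1 30 0 0 [ 0.99  0.46 -0.46  2.26 -1.13  0.18 -1.27]
-1 30 0.4 0 [ 0.79  0.29 -0.2   2.13 -0.75  0.44 -1.73]
-1 30 0.8 0 [ 0.65  0.24 -0.12  1.94 -0.53  0.61 -2.06]
-1 30 1.31 0 [ 0.47  0.31 -0.06  1.67 -0.39  0.75 -2.33]
-1 30 1.31 0.1 [ 0.57  0.2  -0.11  1.59 -0.34  0.95 -2.37]
-1 40 0 0.1 [ 1.22  0.29 -0.39  2.36 -1.36  0.49 -0.88]
-1 40 0 0 [ 1.52  0.77 -1.22  2.37  2.09  0.27  1.89]
-1 40 0.4 0 [ 1.06  0.33 -0.43  2.25 -1.33  0.38 -1.08]
-1 40 0.8 0 [ 0.84  0.24 -0.26  2.08 -0.97  0.49 -1.58]
-1 40 1.31 0 [ 0.61  0.28 -0.16  1.83 -0.7   0.56 -2.  ]
-1 40 1.31 0.1 [ 0.73  0.14 -0.17  1.79 -0.63  0.75 -2.06]
```

Run:
```python
from h import *
T=np.radians(25); R=rot(T,-1); q=quat(R)
for th in np.linspace(0,1.31,6):
    j=ctrl.ik(tcp(th,R,.002),q); print(round(th,2),None if j is None else np.round(j,2))
ctrl.movep(tcp(0,R,.11),q)
s=get_state(); print(s['time'],s['tcp_pos'],s['qpos'].round(2),s['contact_force'])
im,d=vision.grab_frame('wrist')
rs=models.recognise('wrist','lid_handle'); print(rs[:2])
# project expected handle ends
i=vision.camera_info('wrist'); q0=s['eef_rot']; Rt=Ro.from_quat(np.r_[q0[1:],q0[0]]).as_matrix()
M=np.eye(4); M[:3,:3]=Rt; M[:3,3]=s['tcp_pos']; C=np.linalg.inv(M@i['hand_eye'])
for o in (-.055,0,.055):
    p=C[:3,:3]@(H0+o*uy)+C[:3,3]; p=i['mtx']@p; p=p[:2]/p[2]; print(p); cv2.circle(im,tuple(p.astype(int)),3,(0,0,255),-1)
cv2.imwrite('pics/w1.png',im)
cv2.imwrite('pics/s1b.png',vision.grab_frame('scene')[0])
```

```text
0.0 [ 0.8   0.42 -0.26  2.21 -0.76  0.27 -1.68]
0.26 [ 0.71  0.33 -0.14  2.12 -0.61  0.44 -1.88]
0.52 [ 0.64  0.27 -0.09  2.01 -0.48  0.58 -2.06]
0.79 [ 0.58  0.26 -0.07  1.88 -0.39  0.69 -2.22]
1.05 [ 0.5   0.28 -0.06  1.73 -0.32  0.79 -2.34]
1.31 [ 0.43  0.34 -0.03  1.59 -0.28  0.86 -2.44]
2.2333 [ 0.44556846 -0.24704901  0.19098597] [ 0.8   0.22 -0.13  2.14 -0.57  0.56 -1.85] [ 0.21872361 -0.10963105 -0.37596192]
[{'point': [156.7, 164.7], 'p': 0.73}]
[273.48148916 127.16793212]
[273.45269369 203.44498509]
[273.42715413 271.09736626]
```

```bash
true
```

```text
(no output)
```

View pics/w1.png

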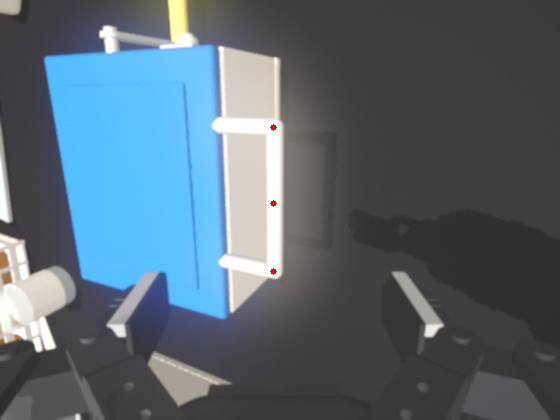

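View pics/s1b.png

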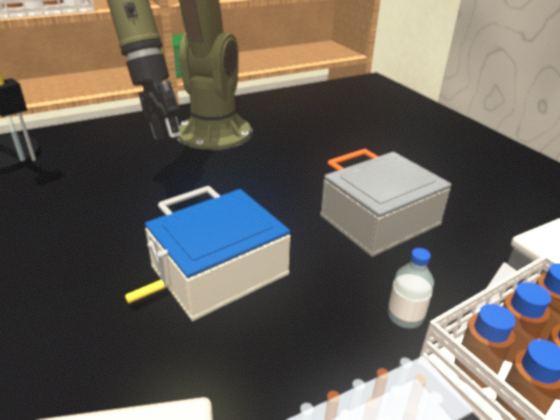

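In the wrist view the projected handle points (273,127), (273,203) and (273,271) lie on the steel bar, so the measurement holds. Next I grasp it.

Run:
```python
from h import *
T=np.radians(25); R=rot(T,-1); q=quat(R)
ctrl.movel(tcp(0,R,.002),q,max_speed=0.08)
s=get_state(); print(s['time'],s['contact_force'])
ctrl.close_gripper(force=40)
s=get_state(); print(s['time'],s['width'],s['contact_force'],s['tcp_pos']-tcp(0,R,.002))
for th in (.08,.16):
    ctrl.movel(tcp(th,R,.002),q,max_speed=0.08)
    s=get_state(); print(th,s['time'],s['width'],s['contact_force'].round(1))
cv2.imwrite('pics/s2.png',vision.grab_frame('scene')[0])
```

```text
3.8833 [-0.12223395 -0.12495734  0.16623675]
4.65 2.083527663863003e-05 [ 0.74819629 -0.06275392 -0.02489975] [-2.26672773e-05 -1.18910070e-05 -3.04364003e-05]
0.08 5.025 -8.190366441864402e-05 [ 0.7 -0.  -0.2]
0.16 5.4 -0.00018460985675541617 [-0.7 -0.1 -0.1]
```

```bash
true
```

```text
(no output)
```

View pics/s2.png

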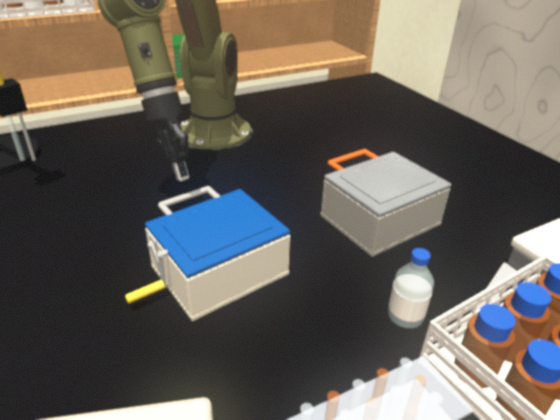

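The gripper closed on nothing: width 0, lid still shut. I'll look before moving again.

```bash
cat >> h.py <<'E'
def wproj(X,s):
    i=vision.camera_info('wrist'); q0=s['eef_rot']; M=np.eye(4); M[:3,:3]=Ro.from_quat(np.r_[q0[1:],q0[0]]).as_matrix(); M[:3,3]=s['tcp_pos']
    C=np.linalg.inv(M@i['hand_eye']); p=i['mtx']@(C[:3,:3]@X+C[:3,3]); return p[:2]/p[2]
def proj(c,X):
    p=P(c)@np.r_[X,1]; return p[:2]/p[2]
E
python3 - <<'E'
from h import *
s=get_state(); print(s['time'],s['tcp_pos'],s['eef_rot'],s['width'],hand(.16))
a,_=vision.grab_frame('wrist'); b,_=vision.grab_frame('scene'); c,_=vision.grab_frame('top')
for im,f in ((b,'scene'),(c,'top')):
    for X,col in ((s['tcp_pos'],(0,0,255)),(H0,(0,255,0))):
        p=proj(f,X); print(f,p)
    
p=wproj(H0,s); print(p); cv2.circle(a,tuple(p.astype(int)),2,(0,255,0),-1)
cv2.imwrite('pics/w3.png',a)
o=np.hstack([cv2.resize(b[130:230,120:240],None,fx=3.3,fy=3.3),cv2.resize(c[180:280,300:420],None,fx=3.3,fy=3.3)])
cv2.imwrite('pics/c3.png',o)
E
```

```text
5.45 [ 0.49314298 -0.23848146  0.12829294] [-0.16452835  0.7424692  -0.63399721  0.14041882] 7.33073161671487e-05 [ 0.48633848 -0.23975043  0.1438466 ]
scene [185.45603652 190.0661585 ]
scene [184.15585702 196.10082775]
top [356.4236429  251.46567571]
top [355.43306434 255.22460042]
[305.51314204 242.28915719]
```

```bash
true
```

```text
(no output)
```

View pics/w3.png

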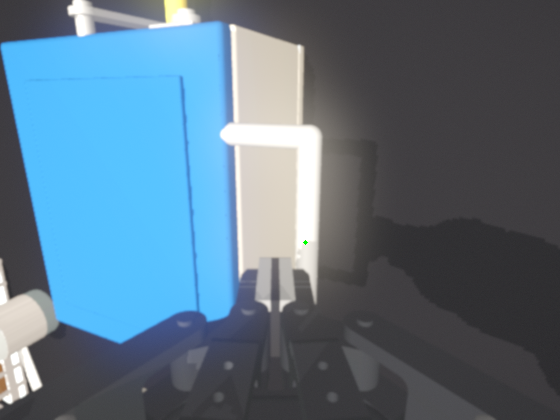

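View pics/c3.png

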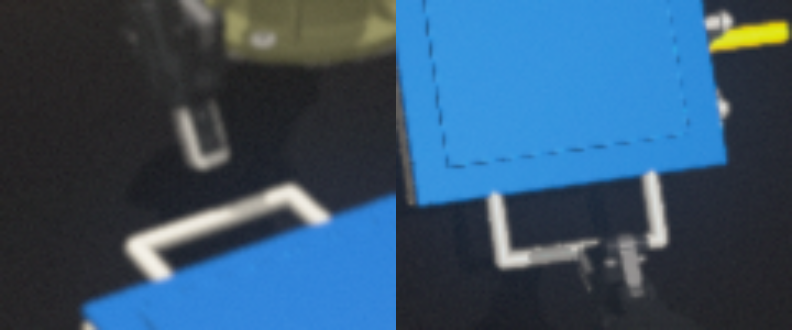

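Run:
```python
from h import *
s=get_state()
print('tcp in wrist',wproj(s['tcp_pos'],s))
i=vision.camera_info('wrist'); K=i['mtx']
im,d=vision.grab_frame('wrist')
for (u,v) in ((275,264),(262,275),(285,275),(275,290),(310,160),(310,200),(310,235)):
    z=d[v,u]; pc=np.array([(u-K[0,2])/K[0,0]*z,(v-K[1,2])/K[1,1]*z,z,1]); pt=i['hand_eye']@pc
    q0=s['eef_rot']; Rt=Ro.from_quat(np.r_[q0[1:],q0[0]]).as_matrix()
    print((u,v),z,'tool',pt[:3].round(4),'world',(Rt@pt[:3]+s['tcp_pos']).round(4))
print(Rt.round(3))
im,d=vision.grab_frame('scene')
for u,v in ((180,178),(178,174),(184,172),(160,203),(187,195)): print((u,v),d[v,u],w('scene',(u,v),d[v,u]).round(3))
im,d=vision.grab_frame('top')
for u,v in ((371,262),(358,258),(365,256),(371,266)): print((u,v),d[v,u],w('top',(u,v),d[v,u]).round(3))
```

```text
tcp in wrist [272.6260456  253.67431543]
(275, 264) 0.14427361 tool [ 0.011   0.0011 -0.0344] world [ 0.4794 -0.2518  0.1588]
(262, 275) 0.13658038 tool [ 0.0104 -0.0038 -0.0426] world [ 0.4802 -0.2511  0.1683]
(285, 275) 0.13665703 tool [ 0.0104  0.0049 -0.0425] world [ 0.4725 -0.2523  0.1646]
(275, 290) 0.1264664 tool [ 0.0102  0.0011 -0.0532] world [ 0.4714 -0.2523  0.1759]
(310, 160) 0.17575017 tool [0.0451 0.018  0.009 ] world [ 0.4876 -0.285   0.1123]
(310, 200) 0.18195316 tool [0.025  0.0187 0.0093] world [ 0.4841 -0.2652  0.1118]
(310, 235) 0.18851595 tool [0.0059 0.0193 0.0103] world [ 0.4809 -0.2463  0.1106]
[[ 0.156 -0.895  0.417]
 [-0.988 -0.141  0.067]
 [-0.001 -0.422 -0.907]]
(180, 178) 0.9558351 [[ 0.486 -0.245  0.156]]
(178, 174) 0.9536908 [[ 0.482 -0.247  0.164]]
(184, 172) 0.95347923 [[ 0.486 -0.236  0.167]]
(160, 203) 0.95813787 [[ 0.492 -0.294  0.111]]
(187, 195) 0.9864392 [[ 0.485 -0.234  0.11 ]]
(371, 262) 0.7227378 [[ 0.48  -0.241  0.26 ]]
(358, 258) 0.7777762 [[ 0.484 -0.227  0.206]]
(365, 256) 0.72577834 [[ 0.491 -0.23   0.258]]
(371, 266) 0.72074354 [[ 0.473 -0.241  0.262]]
```

The camera depths disagree with the reported tool frame. Both the wrist and scene views put the real fingertips about 29 mm short of the reported TCP. I'll measure that offset properly.

Run:
```python
from h import *
s=get_state()
i=vision.camera_info('wrist'); K=i['mtx']
im,d=vision.grab_frame('wrist')
for v in range(246,276,2):
    u=270; z=d[v,u]; pt=i['hand_eye']@np.array([(u-K[0,2])/K[0,0]*z,(v-K[1,2])/K[1,1]*z,z,1]); print(v,round(float(z),4),pt[:3].round(4),im[v,u])
q0=s['eef_rot']; Rt=Ro.from_quat(np.r_[q0[1:],q0[0]]).as_matrix()
im,d=vision.grab_frame('scene'); v,u=np.mgrid[150:200,165:215]; v=v.ravel();u=u.ravel()
X=w('scene',np.c_[u,v],d[v,u]); t=(X-s['tcp_pos'])@Rt
k=(abs(t[:,0])<.02)&(abs(t[:,1])<.025)&(t[:,2]<.02)&(t[:,2]>-.08)
print('scene tip z in tool',np.sort(t[k,2])[-12:].round(4), t[k][np.argsort(t[k,2])[-6:]].round(4))
```

```text
246 0.265 [-0.0297 -0.0023  0.0795] [195 208 217]
248 0.2638 [-0.0306 -0.0023  0.0779] [195 208 217]
250 0.2651 [-0.0325 -0.0023  0.0786] [195 208 217]
252 0.266 [-0.0342 -0.0023  0.0791] [195 208 217]
254 0.2655 [-0.0354 -0.0023  0.0782] [195 208 216]
256 0.2666 [-0.0373 -0.0023  0.0788] [190 201 209]
258 0.1498 [ 0.0109 -0.0009 -0.0286] [175 178 182]
260 0.1485 [ 0.0107 -0.0009 -0.0301] [175 177 180]
262 0.1454 [ 0.0113 -0.0009 -0.0331] [176 178 181]
264 0.145 [ 0.0107 -0.0009 -0.0337] [175 176 179]
266 0.1434 [ 0.0106 -0.0009 -0.0354] [175 177 180]
268 0.1408 [ 0.011  -0.0008 -0.038 ] [170 171 174]
270 0.1409 [ 0.0103 -0.0008 -0.0381] [166 166 170]
272 0.1387 [ 0.0105 -0.0008 -0.0403] [166 166 169]
274 0.1359 [ 0.0111 -0.0008 -0.0431] [165 166 168]
scene tip z in tool [0.0175 0.0177 0.018  0.0182 0.0183 0.0187 0.0191 0.0193 0.0193 0.0196
 0.0198 0.0199] [[-0.0165  0.0107  0.0191]
 [-0.0031  0.0127  0.0193]
 [ 0.0037  0.0131  0.0193]
 [-0.0106  0.0139  0.0196]
 [-0.0117  0.0111  0.0198]
 [-0.005   0.012   0.0199]]
```

Wrist and scene agree: the real tips sit at tool z = -0.0285, with no error across the tool. The effective grasp point is therefore 47 mm behind the reported TCP. I'll correct for that, re-check IK, then back off and retry.

```bash
sed -i 's/^PZ=.*/DT=0.0285; PZ=-ctrl.pinch_z+DT/' h.py
python3 - <<'E'
from h import *
for T in (20,25,28):
    R=rot(np.radians(T),-1); q=quat(R)
    for th in (0,.15,.4,.8,1.31):
        j=ctrl.ik(tcp(th,R,.002),q); print(T,round(th,2),None if j is None else np.round(j,2))
E
```

```text
20 0 [ 0.64  0.47 -0.12  2.16 -0.61  0.3  -1.87]
20 0.15 [ 0.59  0.42 -0.05  2.12 -0.55  0.39 -1.95]
20 0.4 [ 0.5   0.35  0.04  2.02 -0.47  0.54 -2.07]
20 0.8 [ 0.32  0.32  0.2   1.83 -0.41  0.76 -2.22]
20 1.31 [ 0.19  0.41  0.27  1.53 -0.37  0.95 -2.38]
25 0 [ 0.82  0.49 -0.31  2.21 -0.82  0.19 -1.63]
25 0.15 [ 0.76  0.42 -0.23  2.17 -0.72  0.29 -1.76]
25 0.4 [ 0.64  0.34 -0.1   2.08 -0.6   0.45 -1.92]
25 0.8 [ 0.44  0.3   0.08  1.89 -0.48  0.66 -2.13]
25 1.31 [ 0.23  0.38  0.24  1.61 -0.45  0.84 -2.3 ]
28 0 [ 0.79  0.49 -0.23  2.25 -1.33  0.23 -1.1 ]
28 0.15 [ 0.88  0.43 -0.36  2.21 -0.84  0.23 -1.61]
28 0.4 [ 0.74  0.34 -0.2   2.12 -0.69  0.4  -1.81]
28 0.8 [ 0.53  0.29 -0.01  1.93 -0.54  0.6  -2.06]
28 1.31 [ 0.29  0.36  0.17  1.66 -0.48  0.77 -2.26]
```

```bash
sed -i 's/^def hand/TG=np.radians(22); RG=rot(TG,-1); QG=quat(RG); BK=.003\ndef hand/' h.py
python3 - <<'E'
from h import *
ctrl.movel(tcp(0,RG,.10),QG,max_speed=0.12); ctrl.ungrasp()
ctrl.movel(tcp(0,RG,BK),QG,max_speed=0.08)
s=get_state(); print(s['time'],s['contact_force'].round(2),s['tcp_pos']-tcp(0,RG,BK))
ctrl.close_gripper(force=40)
s=get_state(); print(s['time'],s['width'],s['contact_force'].round(1),s['qpos'].round(2))
cv2.imwrite('pics/s4.png',vision.grab_frame('scene')[0])
if s['width']>.008:
  for th in (.06,.12,.2):
    ctrl.movel(tcp(th,RG,BK),QG,max_speed=0.06)
    s=get_state(); print(th,s['time'],s['width'],s['contact_force'].round(1))
  cv2.imwrite('pics/s5.png',vision.grab_frame('scene')[0])
E
```

```text
8.4833 [-0.44  0.05 -0.02] [ 6.02642530e-05 -2.29241218e-04  4.31174238e-04]
9.1583 0.010753556862840994 [0.3 0.6 3.2] [ 0.71  0.47 -0.2   2.18 -0.67  0.25 -1.8 ]
0.06 9.5833 0.010539881942241824 [ 4.7 -0.9 -3.9]
0.12 9.9583 0.01043323968118774 [ 3.2  0.2 -1.8]
0.2 10.4083 0.01036452674493399 [ 2.8  0.1 -3.6]
```

```bash
true
```

```text
(no output)
```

View pics/s5.png

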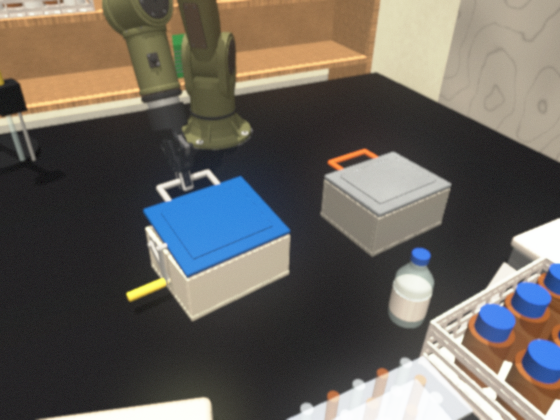

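The pinch now holds the bar at (187,185), and the blue lid has lifted slightly. I'll keep following the arc while monitoring force.

Run:
```python
from h import *
for th in np.linspace(.3,1.2,10):
    ctrl.movel(tcp(th,RG,BK),QG,max_speed=0.07)
    s=get_state(); f=s['contact_force']; print(round(th,2),round(s['time'],2),round(s['width'],4),f.round(1))
    if np.linalg.norm(f)>30 or s['width']<.008: print('STOP'); break
cv2.imwrite('pics/s6.png',vision.grab_frame('scene')[0])
```

```text
0.3 10.93 0.0107 [-4.3 -1.2 -0.8]
0.4 11.41 0.0106 [-7.5 -1.6  0.1]
0.5 11.88 0.0105 [-10.5  -1.3   2.1]
0.6 12.36 0.0104 [-15.   -1.4   6.3]
0.7 12.83 0.0101 [-16.9  -0.8  12.2]
0.8 13.31 0.0102 [-15.5  -0.2  12.3]
0.9 13.78 0.0103 [-9.8  0.2 10.2]
1.0 14.26 0.0105 [-8.2  1.2  7.6]
1.1 14.73 0.0102 [-5.   0.1  6.8]
1.2 15.21 0.0101 [-3.4 -0.3  6.3]
```

```bash
true
```

```text
(no output)
```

View pics/s6.png

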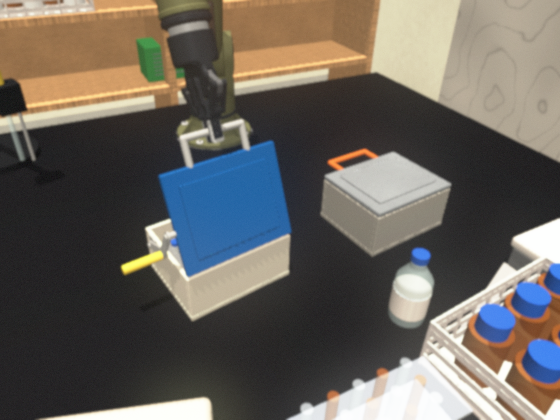

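```bash
cat >> h.py <<'E'
def lidang(c='scene',save=None):
    im,d=vision.grab_frame(c); hsv=cv2.cvtColor(im,cv2.COLOR_BGR2HSV)
    if save: cv2.imwrite(save,im)
    b=(hsv[...,0]>100)&(hsv[...,0]<118)&(hsv[...,1]>150)&(d>0)
    n,l,st,_=cv2.connectedComponentsWithStats(b.astype(np.uint8)); k=1+st[1:,4].argmax(); b=cv2.erode((l==k).astype(np.uint8),np.ones((5,5)))>0
    v,u=np.nonzero(b); X=w(c,np.c_[u,v],d[b]); c0=X.mean(0); n_=np.linalg.svd(X-c0,full_matrices=False)[2][2]
    n_*=np.sign(n_@(ux+ez)); return np.arctan2(n_@ux,n_@ez)
E
python3 - <<'E'
from h import *
print('ang',lidang())
for th in (1.24,1.27,1.29,1.31):
    ctrl.movel(tcp(th,RG,BK),QG,max_speed=0.03)
    s=get_state(); f=s['contact_force']; print(th,round(s['time'],2),round(s['width'],4),f.round(1))
    if f@ux< -25: print('STOP'); break
print('ang',lidang(save='pics/s7.png'))
E
```

```text
ang 1.198712704375018
1.24 15.76 0.0103 [-2.7  1.1  4.9]
1.27 16.13 0.0104 [-3.   0.4  6.8]
1.29 16.43 0.0105 [-0.9 -0.2  5.6]
1.31 16.73 0.0103 [-4.1  0.6  6.1]
ang 1.303940027179445
```

```bash
true
```

```text
(no output)
```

View pics/s7.png

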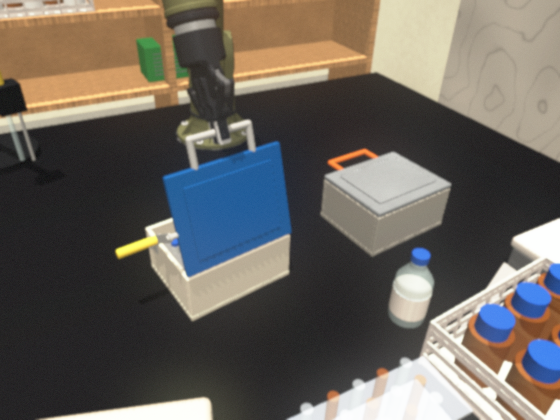

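The lid reads 1.304 rad and the yellow bar has risen to around (137,247). There is no stop reaction yet, so I'll nudge further until a force jump or the lid stops, and check the bar height.

```bash
cat >> h.py <<'E'
def yel(c):
    im,d=vision.grab_frame(c); hsv=cv2.cvtColor(im,cv2.COLOR_BGR2HSV)
    y=((hsv[...,0]>22)&(hsv[...,0]<35)&(hsv[...,1]>140)&(hsv[...,2]>90)).astype(np.uint8)
    s=slice(None,None); n,l,st,_=cv2.connectedComponentsWithStats(y); k=1+st[1:,4].argmax(); y=(l==k)&(d>0)
    v,u=np.nonzero(y); X=w(c,np.c_[u,v],d[y]); return X,np.c_[u,v]
E
python3 - <<'E'
from h import *
def yb():
    for c in ('scene','top'):
        X,_=yel(c)
        if len(X): print(' yel',c,len(X),np.median(X,0).round(4),'y range',(X@uy).min().round(4),(X@uy).max().round(4))
yb()
for th in (1.32,1.33,1.34):
    ctrl.movel(tcp(th,RG,BK),QG,max_speed=0.03)
    s=get_state(); f=s['contact_force']; a=lidang(); print(th,round(s['time'],2),round(s['width'],4),f.round(1),a)
    if f@ux< -12: print('STOP'); break
yb()
E
```

```text
yel scene 355 [ 0.6541 -0.3777  0.142 ] y range -0.506 -0.3939
 yel top 24 [ 0.6567 -0.4039  0.1458] y range -0.5692 -0.3025
1.32 17.13 0.0105 [-7.1  1.5  6.7] 1.3093167445748848
1.33 17.43 0.0101 [-12.8   1.4   9.2] 1.312412272524255
STOP
 yel scene 354 [ 0.6566 -0.3772  0.1392] y range -0.5061 -0.3951
 yel top 10 [ 0.6618 -0.4064  0.1407] y range -0.5663 -0.3021
```

The force is rising and the lid has stopped at 1.312 rad, so it is at the stay's stop. I'll unload and release.

Run:
```python
from h import *
ctrl.movel(tcp(1.312,RG,BK),QG,max_speed=0.03); print(get_state()['contact_force'].round(1), lidang())
ctrl.ungrasp(); print(get_state()['contact_force'].round(1), lidang())
ctrl.movel(tcp(1.312,RG,.12),QG,max_speed=0.12)
ctrl.pause(0.6)
s=get_state(); print(s['time'],s['contact_force'].round(2),lidang(save='pics/s8.png'))
X,uv=yel('scene'); m=np.median(X,0); print(m, uv.min(0),uv.max(0))
X,uv=yel('top'); print(len(uv),np.median(X,0), uv.min(0),uv.max(0)); cv2.imwrite('pics/t8.png',vision.grab_frame('top')[0])
```

```text
[-4.5  1.3  6.5] 1.3036145024114096
[-0.4 -1.   0.3] 1.3028976561630423
20.4083 [ 0.13 -0.25  0.59] 1.3022453683624589
[ 0.65395412 -0.37789655  0.14200273] [115 238] [156 258]
40 [ 0.65627427 -0.40354419  0.146351  ] [427 178] [436 184]
```

```bash
true
```

```text
(no output)
```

View pics/s8.png

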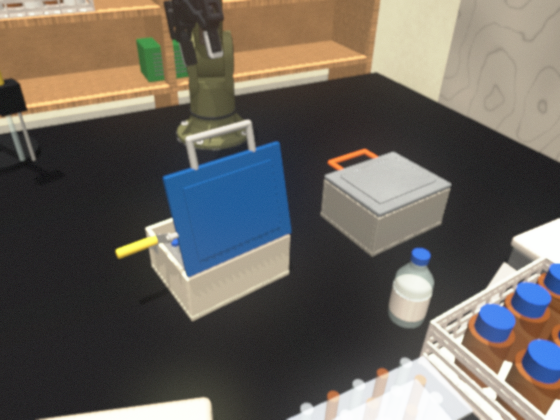

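View pics/t8.png

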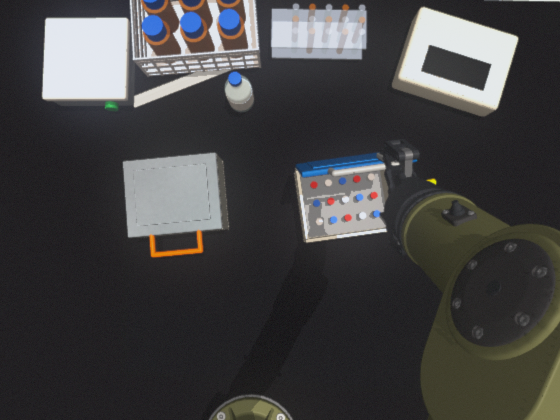

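The lid stands open on its own at 1.302 rad (0.60 s pause after backing off, robot clear). The bar axis is at about (0.650, -0.381, 0.138), matching the stated 140 mm. Next I plan the press: fingers shut, hand leaning outward to the right, clear of the lid.

```bash
cat >> h.py <<'E'
def rotp(phi,s=-1):
    z=-np.cos(phi)*ez+np.sin(phi)*uy; y=s*ux; return np.c_[np.cross(y,z),y,z]
def bart(dx,zt,R,lat=-.172): # TCP command so that real tip is at chest x .142+dx, height zt
    return np.r_[(H0+ux*(.142+dx)+uy*lat)[:2],zt]+R[:,2]*DT
E
python3 - <<'E'
from h import *
print(get_state()['qpos'].round(2),get_state()['tcp_pos'])
for s in (-1,1):
  for phi in (0,15,25):
    R=rotp(np.radians(phi),s); q=quat(R)
    for a in ((0,.30),(0,.16),(.012,.08)):
        j=ctrl.ik(bart(a[0],a[1],R),q); print(s,phi,a,None if j is None else np.round(j,2))
E
```

```text
[ 0.32  0.28  0.14  1.43 -0.28  1.13 -2.45] [ 0.62190795 -0.21827959  0.3930278 ]
-1 0 (0, 0.3) [ 0.42  0.72  0.21  0.94 -0.14  1.5  -2.39]
-1 0 (0, 0.16) [ 0.4   0.78  0.22  1.19 -0.17  1.19 -2.36]
-1 0 (0.012, 0.08) [ 0.39  0.86  0.22  1.24 -0.2   1.06 -2.35]
-1 15 (0, 0.3) [ 0.53  0.87  0.21  0.66 -0.34  1.81 -2.35]
-1 15 (0, 0.16) [ 0.52  0.9   0.21  0.95 -0.34  1.5  -2.26]
-1 15 (0.012, 0.08) [ 0.51  0.98  0.2   1.01 -0.36  1.37 -2.24]
-1 25 (0, 0.3) None
-1 25 (0, 0.16) [ 0.58  1.01  0.2   0.77 -0.45  1.71 -2.25]
-1 25 (0.012, 0.08) [ 0.57  1.08  0.19  0.83 -0.45  1.59 -2.22]
1 0 (0, 0.3) [ 0.67  0.73 -0.41  0.93  0.27  1.53  0.5 ]
1 0 (0, 0.16) [ 0.69  0.79 -0.41  1.18  0.31  1.22  0.45]
1 0 (0.012, 0.08) [ 0.68  0.88 -0.4   1.24  0.34  1.1   0.41]
1 15 (0, 0.3) [ 0.72  0.87 -0.44  0.66  0.11  1.8   0.58]
1 15 (0, 0.16) [ 0.77  0.92 -0.46  0.95  0.15  1.49  0.58]
1 15 (0.012, 0.08) [ 0.76  1.   -0.47  1.    0.18  1.36  0.57]
1 25 (0, 0.3) None
1 25 (0, 0.16) [ 0.79  1.02 -0.49  0.77  0.07  1.68  0.62]
1 25 (0.012, 0.08) [ 0.79  1.1  -0.51  0.82  0.1   1.56  0.62]
```

Run:
```python
from h import *
R=rotp(np.radians(12)); q=quat(R)
ctrl.close_gripper()
wp=np.r_[(H0+ux*.07+uy*-.20)[:2],.33]+R[:,2]*DT
ctrl.movep(wp,q)
ctrl.movel(bart(.002,.19,R),q,max_speed=.15)
s=get_state(); print(s['time'],s['contact_force'].round(2),s['tcp_pos'],s['qpos'].round(2))
# wrist look: project expected axis ends
im,d=vision.grab_frame('wrist')
for lat in (-.194,-.165,-.136):
    X=np.r_[(H0+ux*.142+uy*lat)[:2],.138]; p=wproj(X,s); print(p); cv2.circle(im,tuple(p.astype(int)),3,(0,0,255),-1)
cv2.imwrite('pics/w9.png',im); print(lidang(save='pics/s9.png'))
```

```text
23.5083 [ 1.33 -0.23  0.64] [ 0.65158075 -0.38266704  0.16340136] [ 0.49  0.86  0.22  0.95 -0.31  1.5  -2.29]
[276.24970878 182.87230753]
[276.17383501 230.08793609]
[276.10776216 271.20453111]
1.3029909122408934
```

```bash
true
```

```text
(no output)
```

View pics/w9.png

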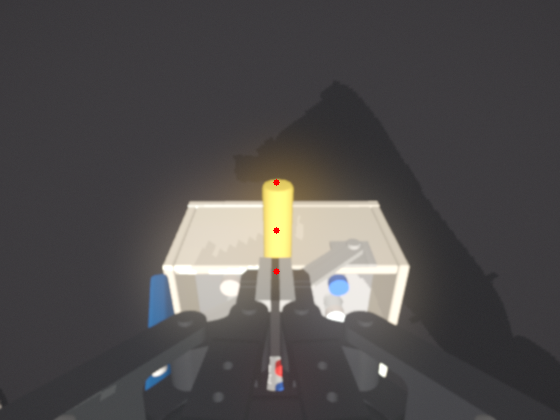

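View pics/s9.png

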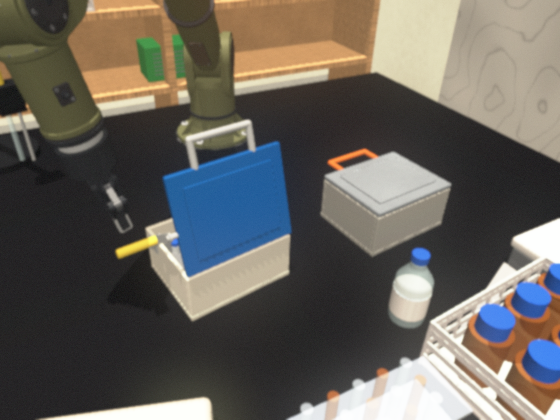

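In the wrist view the shut fingertips at (276,258) sit squarely over the yellow bar (columns 262-292), and the lid still stands at 1.303 rad. Pressing now.

Run:
```python
from h import *
R=rotp(np.radians(12)); q=quat(R)
for dx,z in ((.002,.15),(.004,.137),(.006,.124),(.009,.112),(.012,.100),(.014,.090),(.015,.082)):
    ctrl.movel(bart(dx,z,R),q,max_speed=.06)
    s=get_state(); f=s['contact_force']; a=lidang(); print(z,round(s['time'],2),f.round(1),a.round(3))
    if f[2]>40: print('STOP'); break
    if a<1.15: print('broken'); break
cv2.imwrite('pics/s10.png',vision.grab_frame('scene')[0])
ctrl.movel(bart(-.02,.24,R,-.22),q,max_speed=.2)
for k in range(10):
    print(round(get_state()['time'],2),lidang().round(3)); ctrl.pause(.3)
cv2.imwrite('pics/s11.png',vision.grab_frame('scene')[0])
```

```text
0.15 24.43 [-0.4  1.8  0.9] 1.308
0.137 24.84 [-0.4  0.8 -0.3] 1.254
0.124 25.26 [-1.3 -0.1  0.5] 1.144
broken
26.15 1.073
26.5 1.033
26.85 0.985
27.2 0.924
27.55 0.853
27.9 0.767
28.25 0.667
28.6 0.554
28.95 0.424
29.3 0.278
```

```bash
true
```

```text
(no output)
```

View pics/s10.png

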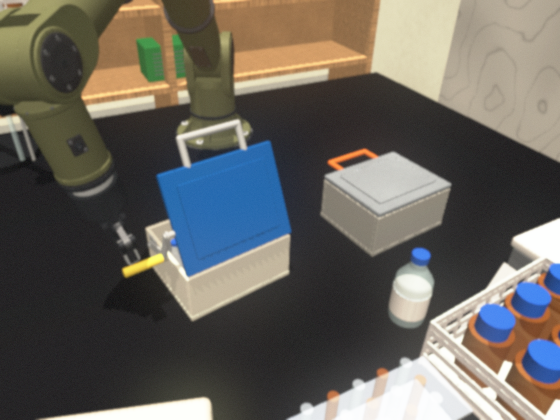

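View pics/s11.png

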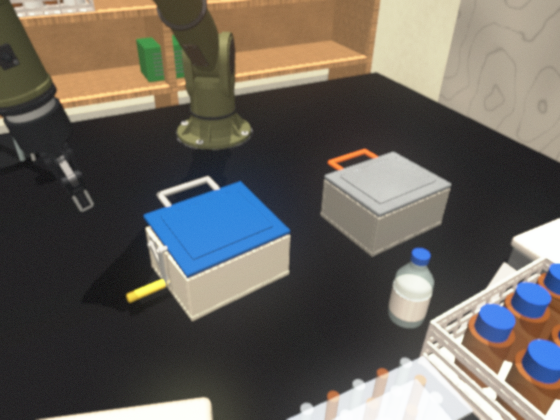

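The stay broke and the lid is sinking on its damper at about 0.4 rad/s, with the hand clear at (80,195). I'll let it settle and check.

Run:
```python
from h import *
for k in range(5):
    ctrl.pause(.6); s=get_state(); print(round(s['time'],2),lidang().round(3),s['contact_force'].round(2))
cv2.imwrite('pics/s12.png',vision.grab_frame('scene')[0])
```

```text
30.3 0.005 [ 0.56 -0.38  0.91]
30.95 0.003 [-0.56 -0.23  0.05]
31.6 0.003 [0.22 0.46 0.47]
32.25 0.003 [ 0.06 -0.3   0.04]
32.9 0.004 [ 0.37 -0.32  0.05]
```

```bash
true
```

```text
(no output)
```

View pics/s12.png

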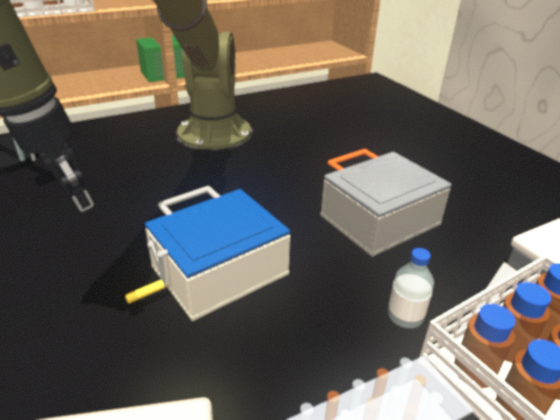

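The blue lid at (215,230) and the grey lid at (385,183) are both shut, and the gripper hangs free at (82,200).

Run:
```python
from station import ticket
print(ticket.close_job())
```

```text
the job is handed in; nothing more can be done
None
```

The stay works, and I handed the job in at about 33 s of the 61 s allowed. I raised the blue lid by its handle to the stay's stop at 1.31 rad and let go. It stood open by itself at 1.30 rad. I then pressed the yellow bar with shut fingers until the stay broke, and the lid sank shut on its damper.

- **Last checks:** the depth images put the blue lid at 0.003–0.005 rad and steady. The grey lid looked shut in the picture, but I did not measure its angle. The gripper was clear of everything, and wrist force showed only noise. Near the end of its fall the lid moved at about 0.4 rad/s, well under the 1.5 rad/s limit.
- **What disagreed:** the real fingertips sit about 28.5 mm short of the reported TCP, seen by both the wrist camera and the scene camera. Because of this my first grasp closed on air without moving the lid. I corrected for the offset and the second grasp held.
- **Bar press:** the stay broke before I had pressed the full stated 50 mm. The lid had already dropped to 1.14 rad after the fingers had pushed about 22 mm. I never measured the roughly 5 N breaking force; wrist readings during the press stayed under 2 N.

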